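# Let the stool legs out of the feeder and ease its lid shut

### The arm

A 6-joint arm with a two-finger parallel gripper is mounted at the origin on a cart in front of the work surface, level with it; the furniture and walls round the work are solid. World frame = base frame: x ahead of the robot, y to its left, z up, the work surface at z = 0. Lengths are in m, angles in degrees, forces in N, time in s.
With the tool pointing down it reaches from about 0.4 to 0.825 m from the base axis. Payload 7 kg.
Tool frame: the origin (TCP) lies between the finger pads; the fingertips stand 25 mm ahead of it and the grasp point (between the pads) lies 6 mm ahead of it; z points along the fingers, y is the line along which they close (so a half turn about z gives the same grasp; the last joint's range is limited). The gripper opens to 88 mm and grips with 3 to 60 N. Pads are 19 mm wide; open, the fingers measure 130 mm over their backs; the gripper's body (78 mm by 193 mm) begins 47 mm behind the grasp point.
Start: joints at [-47.378, 20.546, 0.682, 0, -70.136, -16.507], TCP at [0.297, -0.606, 0.252] pointing down, gripper open.
Joint ranges: [-176.03, 176.03], [-82.01, 121.73], [-58.28, 71.71], [-173.87, 95.51], [-174.79, -0.11], [-173.66, 173.66]. Speed limits (degrees/s): [136.94, 136.94, 172.46, 180, 180, 180].

### API

Orientations are given as [roll, pitch, yaw] about the fixed x, y, z axes, in that order (R = Rz(yaw) Ry(pitch) Rx(roll)).
In Python, from plant import status, optics, job gives the robot as it stands. The module is installed in compiled form; this text tells all that it offers.
- The arm moves only by the tool creep_tool, called after ">>>" by a JSON object that holds its "api" and its "payload", one argument or row to a line. Schema: {"type":"object","properties":{"steps":{"type":"array","items":{"type":"object","properties":{"dx":{"type":"number"},"dy":{"type":"number"},"dz":{"type":"number"},"rz":{"type":"number"},"aperture":{"type":"number"}},"additionalProperties":false,"required":["aperture"]},"minItems":1,"maxItems":8},"only":{"type":"string"},"quiet":{"type":"boolean"},"lines":{"type":"string"}},"required":["steps"],"additionalProperties":false}. steps is a list of rows, 1 to 8 of them, each an object with the fields dx, dy, dz (the shift in parts of the range, where 1.0 means 0.4 m), rz (a turn about the tool's z in fractions of the full range, 1 being 60 degrees), aperture (the finger opening in m); a field left out counts as zero (the opening has to be given); each row is the pose to reach, as a shift and turn from the pose commanded when the call began, along the tool's axes at that moment; what a row does not reach only later rows make up. A row lasts 1/8 s, in which the tool goes at most 0.0625 m and 10.7 degrees, less where a joint would pass 70% of its speed; a pose out of reach is approached as far as the arm can. The fingers move at their own pace and stop on an object; the grip force is fixed at half the most. Time passes only in rows, so rows that do not move let the fingers close. The tool returns the time, the measured TCP pose, the force, the opening and the grip force at its end. only (a regular expression) keeps the lines of the reply that match it, lines (a string "A,B") keeps lines A to B, and quiet returns only ok. No shift or turn number may pass 1 either way. Input that does not fit is refused with a message, and nothing moves.
- status.get_obs(): the state, without advancing time (a new reading comes with each control period).
- optics.snapshot(name): name is "scene" or "side" or "wrist"; returns a dict with "frame" (400x640x3 uint8, red, green, blue), "z_map" (400x640 float32, m along the optical axis (not along the pixel's ray), 0 where there is no reading), "fovy" (degrees; the focal length in pixels is half the picture's height over the tangent of half this angle, whatever the lens; pixels are square), "cx", "cy" (the principal point, pixels), "R" (3x3) and "t" (3): a world point X has camera coordinates R X + t; the wrist camera has in their place "T_tool_cam" (4x4, takes a point from camera to tool coordinates, whose origin is the TCP and whose axes are the flange's). Camera axes: x right, y down, z forward; pixel columns grow to the right and rows downward; lengths in m; the calibration is good to about 2 mm. A picture is of the moment at which its call begins: read the wrist's pose just before it.
- job.close_job(): hands the job in; it is judged then, once.
The state is a dict: "clock": time; "joint_pos": joint angles; "qvel": joint speeds; "tau": joint torques, N m; "tool_pos": TCP position; "orientation": TCP orientation; "force": force on the tool from outside, world axes, zero at the start; "moment": the same for the moment, N m; "opening": finger opening in m; "gripper_force": force on a finger pad.
Only numpy, scipy, OpenCV 4.12 (cv2) and the standard library are available. Lean on these libraries where they do the work, as an engineer would, in place of code of your own. Each camera call takes 0.05 s, during which the arm holds its last target. There are 200 camera calls.

### The job

Let the pair of stool legs out of the light wooden leg feeder: press the black paddle at the end of its lever down with your fingertips, so that the lid linked to it swings up and open, and keep it down until both legs have rolled out into the feeder's front tray. Then let the lever come up under your fingers, so that the sprung lid eases fully shut and never slams. Work the lid by its lever only, without touching the lid or the legs, and leave everything else on the bench where it is.

Things in the scene. Friction and masses are not known exactly. Their poses are not given: they have to be found in the camera images.
- feeder: The leg feeder: fixed light wooden chute on skids, 320 mm long (x), 242 mm wide (y), 200 mm high at the back, placed and turned (up to 0.3 rad) anew each time. Origin: on the bench under its centre line, 22 mm behind the lid's axle. +x points to its back, +y to its left, z up. The floor falls towards -x at 21 degrees. Hopper behind the lid, open tray before it, lever outside its right (-y) cheek.
- tray_mid (a point): Middle of the front tray's floor, at x = -129, z = 50 mm in the feeder's frame. The tray runs from the front stop (x = -179 mm) to the lid's lower edge (x = -46 mm), 218 mm wide inside; its sides stand 26 mm and its stop 30 mm above the floor; the hopper's cheeks behind it 62 mm. Two 5 mm runners along the floor carry the legs.
- paddle_top (a point): Middle of the paddle's upper face, the place to press: black ribbed rubber 40 x 50 mm on a steel plate 44 x 56 mm, at the lever's front end. At rest at x = -138, y = -171, z = 130 mm in the feeder's frame, 50 mm beside the chute; fully pressed 63 mm lower, almost straight down. Resists with about 3 to 6 N. Lay a wide hand along the feeder's x, or it comes over tray and opening lid.
- lever_angle (a joint): Angle of the lever, rad: 0 at rest (paddle up, lid shut), 0.285 fully pressed at its stop. It turns about a pin at x = 85, z = 104 mm in the feeder's frame, 223 mm behind the middle of the paddle. A steel rod links it to a crank on the lid's axle. If it is let go, the spring throws it up at once.
- lid_angle (a joint): Angle of the sprung lid, rad: 0 shut, about 0.96 with the lever fully pressed, about 3.4 times the lever's angle all the way. The legs roll out from about 0.65. It slams if it ever closes faster than 3 rad/s; let go, it exceeds 6, while with the paddle followed up at 0.1 m/s or less it stays well below.
- lid: The lid with its axle and crank: light wooden panel 208 mm wide, 74 mm from axle to lower edge, aluminium strip along that edge, hanging across the chute between hopper and tray; not to be touched. Origin on the axle on the centre line, at x = -22, z = 158 mm in the feeder's frame. Its lower edge swings forwards and up, over the tray.
- leg_1: First of the two turned beech stool legs, 210 mm long, 38 mm thick, tapered, lying across the chute close behind the lid. Its origin lies on its skin at mid length and goes round as it rolls: use point leg_1_mid.
- leg_2: Second leg, like the first, lying against it from behind. Use point leg_2_mid.
- leg_1_mid (a point): Centre of the first leg. Behind the lid at the start, at about x = -15 mm in the feeder's frame; in the tray at about x = -165 to -170 mm.
- leg_2_mid (a point): Centre of the second leg. At about x = 20 mm in the feeder's frame at the start; in the tray at about x = -125 to -140 mm, when it has rolled out.
- stool_top: Bystander: drilled walnut stool top 286 x 142 x 26 mm, lying flat to the right of the feeder. Origin: centre of its underside.
- gauge: Bystander: wooden marking gauge 200 x 55 x 70 mm, lying to the right of the feeder's back. Origin: centre of its underside.
- bowl: Bystander: small black bowl, 96 mm across, 56 mm high, to the left of the feeder. Origin: centre of its underside.
Things that resemble listed ones, but are neither listed nor needed, are in the scene too. What is shaped like the leg_2 but pink or purple is not meant.

How it is judged:
By the outcome, as a careful person would: the job done as asked, in the order asked, and still so for the second after the job is handed in, with the robot touching nothing.
It also fails if it takes over 32 s, if anything falls off the work surface, if the arm or the gripper's body presses on something with over 40 N, if the wrist force passes 120 N, or if a joint passes its speed limit or range.

## Working session

There is one attempt and no reset: what is moved stays moved. The work goes in short steps, Python scripts to look and compute and a tool call to move; the robot and the scene stay as the last step left them, time stands still between calls to the robot, and variables do not carry over. Pictures are saved under pics/ and viewed, at most 10 in all, crops included, and the job is handed in when it is done.

```bash
mkdir -p pics; cat > h.py <<'E'
import numpy as np,cv2
from plant import status,optics,job
def snap(n,f=None):
    s=optics.snapshot(n); np.savez(f or n,**s); return s
def world(s,u,v,z=None):
    f=200/np.tan(np.radians(s['fovy'])/2)
    z=s['z_map'][int(v),int(u)] if z is None else z
    c=np.array([(u-s['cx'])/f*z,(v-s['cy'])/f*z,z])
    return s['R'].T@(c-s['t'])
E
python3 - <<'E'
from h import *
o=status.get_obs();print({k:np.round(v,3) for k,v in o.items()})
for n in('scene','side'):
    s=snap(n);cv2.imwrite(f'pics/{n}.png',s['frame'][:,:,::-1]);print(n,s['fovy'],s['cx'],s['cy'],-s['R'].T@s['t'],(s['z_map']>0).mean())
E
```

```text
{'clock': np.float64(0.0), 'joint_pos': array([-4.7376e+01,  2.0593e+01,  6.3400e-01, -2.0000e-02, -7.0137e+01,
       -1.6508e+01]), 'qvel': array([-0.052,  0.031,  0.021, -0.027,  0.162, -0.025]), 'tau': array([-0.0000e+00, -5.8273e+01,  2.9306e+01,  6.9970e+00,  7.0000e-03,
       -0.0000e+00]), 'tool_pos': array([ 0.297, -0.606,  0.251]), 'orientation': array([ 1.79903e+02, -9.00000e-03, -1.53890e+02]), 'force': array([ 0.358,  0.151, -0.329]), 'moment': array([-0.039,  0.003,  0.034]), 'gripper_force': np.float64(0.0), 'opening': np.float64(0.088)}
scene 43.0580051602649 320.99854306203775 209.3198618957377 [-0.69140575 -0.84885479  1.0107208 ] 0.83165234375
side 47.33484601708251 319.0324187530989 196.98057191035122 [1.21006991 0.81835655 1.24402973] 0.9961171875
```

View pics/scene.png

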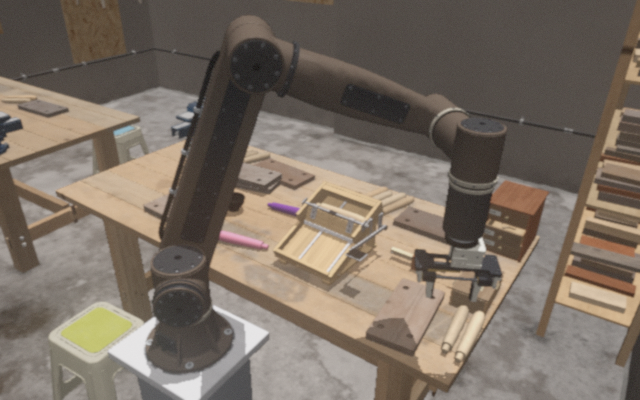

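View pics/side.png

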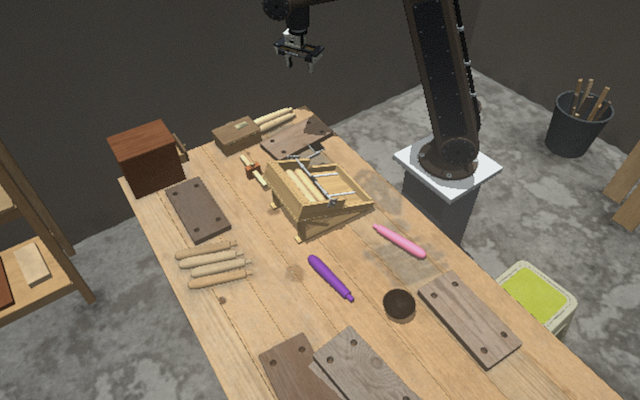

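The feeder is at (330,232) in scene and (318,190) in side. Its tray faces the robot. Enlarging both to find the paddle.

```bash
python3 - <<'E'
from h import *
a=np.load('scene.npz')['frame'][175:310,260:440];b=np.load('side.npz')['frame'][130:265,235:385]
a=cv2.resize(a,None,fx=4.4,fy=4.4,interpolation=3);b=cv2.resize(b,None,fx=4.4,fy=4.4,interpolation=3)
cv2.imwrite('pics/a.png',a[:,:,::-1]);cv2.imwrite('pics/b.png',b[:,:,::-1])
E
```

```text
(no output)
```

View pics/a.png

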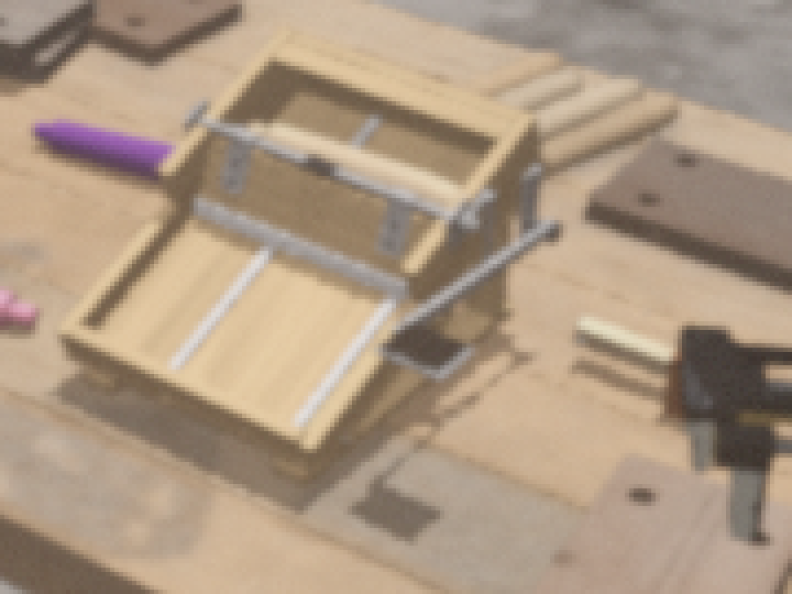

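View pics/b.png

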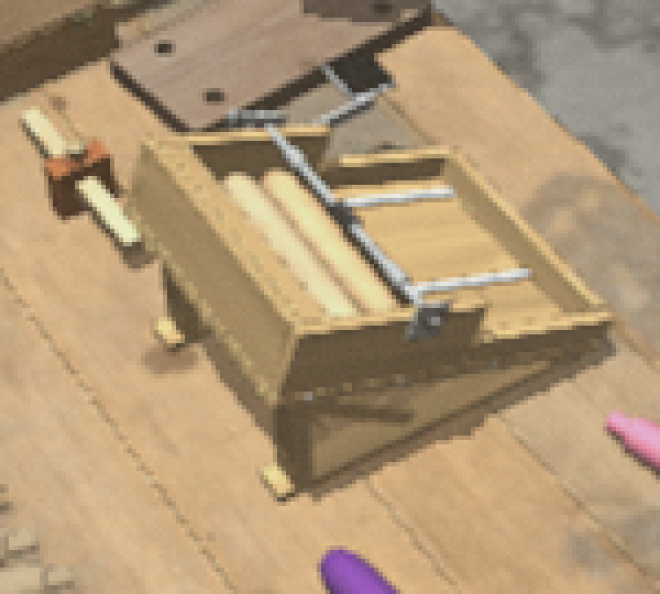

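In scene, the paddle is the black plate at about (358,254). The dark patch at (350,291) is its shadow on the bench. In side, the paddle is at about (317,146). The pink and purple legs, the loose legs at (380,195) and the gauge at (395,252) are not needed. Next I measure.

```bash
python3 - <<'E'
from h import *
np.set_printoptions(precision=4,suppress=True)
S=dict(np.load('scene.npz'));D=dict(np.load('side.npz'))
A=lambda x,y:(260+x/4.4-.5,175+y/4.4-.5); B=lambda x,y:(235+x/4.4-.5,130+y/4.4-.5)
def P(s):
    f=200/np.tan(np.radians(s['fovy'])/2);K=np.array([[f,0,s['cx']],[0,f,s['cy']],[0,0,1]])
    return K@np.c_[s['R'],s['t']]
def tri(a,b):
    X=cv2.triangulatePoints(P(S),P(D),np.array(A(*a)),np.array(B(*b)))
    return X[:3,0]/X[3,0]
for n,p in dict(paddle=(430,347),padL=(405,340),padR=(450,352),fl=(70,335),fr=(305,445),runnerLtop=(268,250),stain=(395,510)).items(): print('scene',n,world(S,*A(*p)))
for n,p in dict(paddle=(362,70),fl=(607,320),fr=(450,155),bl=(295,330),br=(148,140),bl2=(480,315)).items(): print('side',n,world(D,*B(*p)))
print('tri paddle',tri((432,345),(362,70)))
fl=tri((66,333),(607,318));fr=tri((305,447),(450,152));print('tri fl,fr',fl,fr,np.linalg.norm(fl-fr))
bl=tri((285,35),(295,330)); br=tri((535,122),(148,140));print('bl br',bl,br,np.linalg.norm(bl-br))
for a,b in((fl,fr),(bl,br)): d=a-b;print('yaw of +y minus 90',np.degrees(np.arctan2(d[1],d[0]))-90)
# black plate pixels
for s,w in((S,(345,243,370,264)),(D,(305,138,330,155))):
    q=[]
    for v in range(w[1],w[3]):
        for u in range(w[0],w[2]):
            c=s['frame'][v,u].astype(int)
            if c.max()<75: q.append(world(s,u,v))
    q=np.array(q);q=q[(q[:,2]>.09)&(q[:,2]<.16)] if len(q) else q
    print(len(q),q.mean(0),q.min(0),q.max(0))
E
```

```text
scene paddle [ 0.463  -0.2633  0.1267]
scene padL [ 0.4599 -0.245   0.1273]
scene padR [ 0.4632 -0.2789  0.1284]
scene fl [0.4214 0.0214 0.052 ]
scene fr [ 0.4057 -0.1983  0.0503]
scene runnerLtop [ 0.5664 -0.0638  0.0829]
scene stain [ 0.4304 -0.2602  0.003 ]
side paddle [ 0.4606 -0.2588  0.1301]
side fl [0.429  0.0343 0.0523]
side fr [ 0.4128 -0.1956  0.0527]
side bl [0.7067 0.0062 0.1961]
side br [ 0.686  -0.2271  0.1946]
side bl2 [0.5548 0.0263 0.1319]
tri paddle [ 0.4609 -0.2633  0.1287]
tri fl,fr [0.4255 0.0293 0.0484] [ 0.4069 -0.1997  0.0489] 0.2298274927744017
bl br [0.7046 0.0076 0.1945] [ 0.6856 -0.2277  0.194 ] 0.23608440168806866
yaw of +y minus 90 -4.64196366421038
yaw of +y minus 90 -4.601195929992869<stdin>:25: RuntimeWarning: Mean of empty slice.
  ret = ret.dtype.type(ret / rcount)
Traceback (most recent call last):
ValueError: zero-size array to reduction operation minimum which has no identity
```

Both views agree:

| Quantity | Measured | Check |
|---|---|---|
| Feeder yaw | about -4.6° | same from the front and back edges |
| Paddle | about (0.461, -0.263, 0.129) | text says 0.130 high |

I'll press about 6 mm forward of the paddle's middle, to keep the hand clear of the crank, with tool y along feeder x (tool yaw -94.6°, so a tool turn of -59.25°).

Careful with the scale: shifts go in shares of 0.4 m and turns go in shares of 60 degrees. That gives: -0.2933 m / 0.4 = -0.7333, -0.28 m / 0.4 = -0.7, -59.25 degrees / 60 = -0.9875.

>>> {"api": "creep_tool", "payload": {
  "steps": [
    {"dx": -0.05,"dy": 0.04,"rz": -0.0667,"aperture": 0},
    {"dx": -0.15,"dy": 0.125,"rz": -0.2167,"aperture": 0},
    {"dx": -0.2625,"dy": 0.215,"rz": -0.3667,"aperture": 0},
    {"dx": -0.375,"dy": 0.305,"rz": -0.5167,"aperture": 0},
    {"dx": -0.4875,"dy": 0.3975,"rz": -0.6667,"aperture": 0},
    {"dx": -0.6,"dy": 0.49,"dz": 0.025,"rz": -0.8167,"aperture": 0},
    {"dx": -0.7,"dy": 0.57,"dz": 0.05,"rz": -0.9333,"aperture": 0},
    {"dx": -0.7333,"dy": 0.5985,"dz": 0.075,"rz": -0.9875,"aperture": 0}
  ]
}}

```text
clock: 1.1
tool_pos: [0.4558, -0.2597, 0.2212]
orientation: [-180.0, 0.0, -94.3]
force: [0.4, -0.0, 0.5]
opening: 0.0133
gripper_force: 0.0
```

>>> {"api": "creep_tool", "payload": {
  "steps": [
    {"aperture": 0},
    {"aperture": 0}
  ]
}}

```text
clock: 1.35
tool_pos: [0.4548, -0.2627, 0.2216]
orientation: [180.0, -0.0, -94.7]
force: [-0.2, -0.2, -0.4]
opening: 0.0005
gripper_force: 0.0
```

```bash
python3 - <<'E'
from h import *
print(np.round(np.r_[status.get_obs()['tool_pos'],status.get_obs()['orientation'],status.get_obs()['force']],4))
for n in('scene','wrist'):
    s=snap(n,n+'2')
    if n=='wrist': print(s['T_tool_cam'].round(3),s['fovy'])
im=np.hstack([cv2.resize(np.load('scene2.npz')['frame'][165:315,270:470],(480,360),interpolation=3),cv2.resize(s['frame'],(0,0),fx=.5,fy=.9)])
cv2.imwrite('pics/c.png',im[:,:,::-1])
E
```

```text
[ 4.548000e-01 -2.627000e-01  2.216000e-01  1.799795e+02 -1.290000e-02
 -9.471750e+01 -1.594000e-01 -1.727000e-01 -4.399000e-01]
[[ 0.001 -0.952 -0.305  0.082]
 [ 1.     0.001 -0.     0.001]
 [ 0.    -0.305  0.952 -0.133]
 [ 0.     0.     0.     1.   ]] 70.22002013697309
```

View pics/c.png

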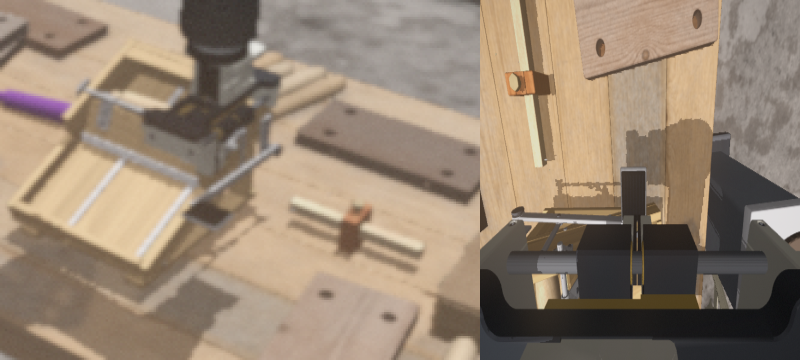

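The left half shows the closed hand above the black paddle (display (205,213)), clear of the chute. The right half is the wrist view: the paddle is just beyond the closed tips at (632,190), with the lever to its left at (560,217). I'll check the paddle's position from the wrist depth.

```bash
python3 - <<'E'
from h import *
np.set_printoptions(precision=4,suppress=True)
s=np.load('wrist2.npz');T=s['T_tool_cam'];f=200/np.tan(np.radians(s['fovy'])/2)
v,u=np.mgrid[:400,:640];z=s['z_map']
c=np.stack([(u-s['cx'])/f*z,(v-s['cy'])/f*z,z],-1)
t=c@T[:3,:3].T+T[:3,3]
y=np.radians(-94.72);X=np.array([np.cos(y),np.sin(y),0]);Y=np.array([np.sin(y),-np.cos(y),0])
w=np.array([.4548,-.2627,.2216])+t[...,:1]*X+t[...,1:2]*Y+t[...,2:]*np.array([0,0,-1])
m=(z>0)&(abs(w[...,2]-.13)<.012)&(np.hypot(w[...,0]-.461,w[...,1]+.263)<.06)
q=w[m];print(len(q),q.mean(0),np.percentile(q,[2,98],axis=0)); print(u[m].min(),u[m].max(),v[m].min(),v[m].max())
for r in range(180,250,8): 
    k=np.where(m[r])[0]
    if len(k):print(r,w[r,k[0]],w[r,k[-1]],len(k))
E
```

```text
2993 [ 0.4624 -0.2628  0.1289] [[ 0.439  -0.2866  0.1217]
 [ 0.5043 -0.2331  0.1314]]
249 332 185 248
188 [ 0.4799 -0.2865  0.1257] [ 0.4367 -0.2827  0.1246] 53
196 [ 0.4808 -0.2795  0.1252] [ 0.4371 -0.2758  0.1249] 53
204 [ 0.4807 -0.2725  0.1257] [ 0.4376 -0.2691  0.126 ] 52
212 [ 0.4817 -0.2651  0.125 ] [ 0.4389 -0.2622  0.1265] 51
220 [ 0.4813 -0.2587  0.1274] [ 0.4394 -0.2548  0.1263] 50
228 [ 0.4823 -0.2508  0.1262] [ 0.4399 -0.2474  0.1264] 49
236 [ 0.4833 -0.2431  0.1259] [ 0.4404 -0.24    0.1267] 50
244 [ 0.5131 -0.2351  0.1205] [ 0.4557 -0.235   0.1299] 37
```

The wrist view also puts the paddle's centre at (0.460, -0.262), top near 0.127–0.129. The tips are about 5 mm forward of that, as intended, so I press.

>>> {"api": "creep_tool", "payload": {
  "steps": [
    {"dz": 0.0875,"aperture": 0},
    {"dz": 0.145,"aperture": 0},
    {"dz": 0.17,"aperture": 0},
    {"dz": 0.2,"aperture": 0},
    {"dz": 0.2325,"aperture": 0},
    {"dz": 0.265,"aperture": 0},
    {"dz": 0.2975,"aperture": 0},
    {"dz": 0.32,"aperture": 0}
  ]
}}

```text
clock: 2.45
tool_pos: [0.4566, -0.2622, 0.0933]
orientation: [-179.8, -0.0, -94.6]
force: [1.7, -1.1, 5.8]
opening: 0.0006
gripper_force: 2.2
```

>>> {"api": "creep_tool", "payload": {
  "steps": [
    {"aperture": 0},
    {"aperture": 0},
    {"aperture": 0},
    {"aperture": 0},
    {"aperture": 0},
    {"aperture": 0},
    {"aperture": 0},
    {"aperture": 0}
  ]
}}

```text
clock: 3.45
tool_pos: [0.4551, -0.262, 0.0936]
orientation: [-180.0, 0.0, -94.6]
force: [1.4, 0.6, 4.6]
opening: 0.0005
gripper_force: 2.0
```

```bash
python3 - <<'E'
from h import *
s=snap('scene','scene3');d=snap('side','side3')
im=np.hstack([cv2.resize(s['frame'][175:305,260:400],(400,372),interpolation=3),cv2.resize(d['frame'][130:260,250:390],(400,372),interpolation=3)])
cv2.imwrite('pics/d.png',im[:,:,::-1])
E
```

```text
(no output)
```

View pics/d.png

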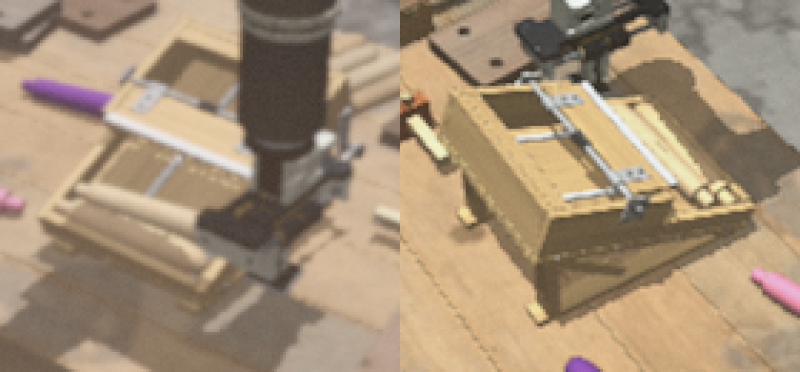

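The lid is open and both legs lie side by side against the front stop of the tray: left half (140,205) and (130,240), right half ends at (705,195) and (727,192). Now I let the lever up slowly, at about 0.055 m/s.

Converted, -0.051 m / 0.4 = -0.1275, -0.046 m / 0.4 = -0.115.

>>> {"api": "creep_tool", "payload": {
  "steps": [
    {"dz": -0.0125,"aperture": 0},
    {"dz": -0.03,"aperture": 0},
    {"dz": -0.0475,"aperture": 0},
    {"dz": -0.065,"aperture": 0},
    {"dz": -0.0825,"aperture": 0},
    {"dz": -0.1,"aperture": 0},
    {"dz": -0.115,"aperture": 0},
    {"dz": -0.1275,"aperture": 0}
  ]
}}

```text
clock: 4.55
tool_pos: [0.4555, -0.262, 0.1451]
orientation: [-179.9, -0.0, -94.6]
force: [-0.3, 0.7, 2.2]
opening: 0.0004
gripper_force: 1.2
```

>>> {"api": "creep_tool", "payload": {
  "steps": [
    {"dz": -0.01,"aperture": 0},
    {"dz": -0.02,"aperture": 0},
    {"dz": -0.0275,"aperture": 0},
    {"dz": -0.035,"aperture": 0},
    {"dz": -0.0425,"aperture": 0},
    {"dz": -0.05,"aperture": 0},
    {"dz": -0.0625,"aperture": 0},
    {"dz": -0.075,"aperture": 0}
  ]
}}

```text
clock: 5.55
tool_pos: [0.4551, -0.262, 0.1749]
orientation: [180.0, 0.0, -94.6]
force: [-0.5, -0.6, 0.2]
opening: 0.0006
gripper_force: 0.0
```

>>> {"api": "creep_tool", "payload": {
  "steps": [
    {"dz": -0.075,"aperture": 0},
    {"dz": -0.175,"aperture": 0},
    {"dz": -0.225,"aperture": 0},
    {"dz": -0.225,"aperture": 0},
    {"dz": -0.225,"aperture": 0}
  ]
}}

```text
clock: 6.18
tool_pos: [0.4547, -0.2618, 0.264]
orientation: [180.0, 0.0, -94.6]
force: [-0.7, 0.5, -0.5]
opening: 0.0004
gripper_force: 0.0
```

```bash
python3 - <<'E'
from h import *
s=snap('scene','scene4');d=snap('side','side4')
im=np.hstack([cv2.resize(s['frame'][175:305,260:400],(400,372),interpolation=3),cv2.resize(d['frame'][130:260,250:390],(400,372),interpolation=3)])
cv2.imwrite('pics/e.png',im[:,:,::-1])
E
```

```text
(no output)
```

View pics/e.png

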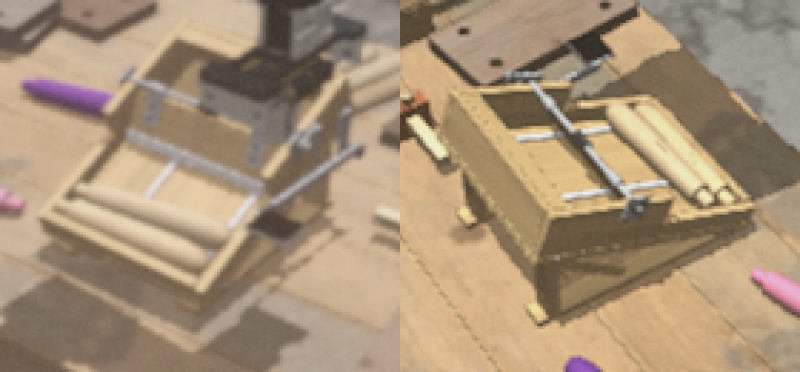

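The lid is fully shut (strip at (190,160)), the paddle is back up at (278,225), and both legs rest in the tray at (150,215). The hand is clear.

```bash
python3 -c "from plant import job; print(job.close_job())"
```

```text
the job is handed in; nothing more can be done
None
```

Job handed in at about 6 s on the robot's clock: both legs are in the front tray, the lid eased shut under the fingers at about 0.055 m/s or less, and the hand touched only the paddle.

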